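# Spring the dispersing tools out of their clip rack

### The arm

A 7-joint arm with a two-finger parallel gripper is mounted at the origin on the work surface. World frame = base frame: x ahead of the robot, y to its left, z up, the work surface at z = 0. Lengths are in m, angles in rad, forces in N, time in s.
With the tool pointing down it reaches from about 0.4 to 0.85 m from the base axis. Payload 10.4 kg.
Tool frame: the origin (TCP) lies at the very end of the fingers, on their centre line; the grasp point (between the pads) lies 19 mm behind it; z points along the fingers, y is the line along which they close (so a half turn about z gives the same grasp; the last joint's range is limited). The gripper opens to 87 mm and grips with 3 to 60 N. Pads are 19 mm wide; open, the fingers measure 117 mm over their backs; the gripper's body (75 mm by 190 mm) begins 51 mm behind the grasp point.
Start: joints at [-1.335, 0.332, -0.065, 1.46, 0.022, 1.35, -0.088], TCP at [0.16, 0.604, 0.223] pointing down, gripper open.
Joint ranges: [-2.6, 2.6], [-0.5, 2.12], [-1.47, 1.34], [0.16, 2.42], [-1.27, 4.41], [0.06, 2.06], [-2.6, 2.6]. Speed limits (rad/s): [2.22, 2.22, 2.79, 2.79, 3.14, 3.14, 3.14].

### API

Orientations are given as a unit quaternion [w, x, y, z].
In Python, from bench import env, jaws, kinematics, sensors, cams, job_done gives the robot as it stands. Calls block until the motion is done:
- env.movep(position, orientation): joint-space move of the TCP to a pose.
- env.move_linear(position, rot=None, speed=0.15): straight line of the TCP; rot=None keeps the orientation; speed is the mean speed in m/s.
- env.move_j(angles): joint-space move.
- jaws.move_gripper(opening, squeeze=None): finger opening in m; squeeze is the grip in N (None keeps the last); returns when the fingers have stopped.
- env.pause(seconds).
- kinematics.solve_ik(position, orientation): joint angles nearest the present ones, or None.
- sensors.sense(): the state.
- cams.capture(name): name is "side" or "top" or "wrist"; returns a dict with "frame" (420x560x3 uint8, red, green, blue), "intrinsics" (3x3 intrinsics, pixels), "T" (4x4, takes a point from camera to world coordinates); the wrist camera has in their place "tool_from_camera" (4x4, takes a point from camera to tool coordinates, whose origin is the TCP and whose axes are the flange's). Camera axes: x right, y down, z forward; pixel columns grow to the right and rows downward; lengths in m; the calibration is good to about 2 mm. A picture is of the moment at which its call begins: read the wrist's pose just before it. There is no depth.
A pose or a line that the arm cannot do raises env.PlanningError and nothing moves.
- job_done(): hands the job in; it is judged then, once.
The state is a dict: "t": time; "joints": joint angles; "dq": joint speeds; "joint_torque": joint torques, N m; "position": TCP position; "orientation": TCP orientation; "contact_force": force on the tool from outside, world axes, zero at the start; "wrist_torque": the same for the moment, N m; "width": finger opening in m; "gripper_force": force on a finger pad.
Only numpy, scipy, OpenCV 4.12 (cv2) and the standard library are available. Lean on these libraries where they do the work, as an engineer would, in place of code of your own. Each camera call takes 0.05 s, during which the arm holds its last target. There are 200 camera calls.

### The job

The two dispersing tools with the wide slotted heads in the spring-clip rack are due for washing. Take them one at a time: press the tool's white hexagonal drive end down until its head springs up out of the clip, ease off, then lift the tool out and lay it flat in the steel tray, without dropping it, before starting on the other one. Leave the two slim tools clipped in the rack and do not disturb the glass beaker or the measuring jug standing by.

Things in the scene. Friction and masses are not known exactly. Their poses are not given: they have to be found in the camera images.
- rack: Fixed metal rack, 128 mm deep (x), 256 mm wide (y), origin under its centre on the bench, z up. Holds four tools side by side along its x, 64 mm apart (y = -96, -32, 32, 96 mm, any order), heads to +x, drive ends to -x (robot side). A clipped tool lies level, axis 56 mm above the origin, on the notched sheet and in its clip; its tube can be gripped between the two (50 mm free).
- rack_sheet (a point): Middle of the top edge (62 mm up) of the rack's notched steel sheet, 25 mm on the drive side of the rack's centre; 3 mm thick, notches 24 mm wide, open above, 46 mm up at the bottom. Pressing a drive end down rocks the tool about this sheet; below a clipped drive coupling there is 35 mm of free room.
- rack_clips (a point): Middle of the row of sprung steel clips, 40 mm on the head side of the rack's centre, at axis height; each 16 mm wide along x, two jaws over the tube. A clip lets go when the drive end is pressed down 5 to 8 mm with 7 to 13 N. Pressed 18 mm and eased off slowly, the tool stays loose on top of the jaws, 0.2 rad head-up; let go suddenly it may snap back: press again.
- wide1_mid (a point): Mid-length of the axis (point x, +x to the head) of a wide-headed tool, to be washed: 200 mm long, about 0.35 kg, centre of mass 9 mm towards the head; steel tube 20 mm thick, 26 mm collar 12 to 18 mm behind mid-length. In the tray its axis is 15 (drive end) to 18 mm (head) above the floor: grip with the finger tips at most 14 mm below the axis.
- wide1_head (a point): Centre of the slotted steel head of wide1, 36 mm thick, 38 mm long, on the axis 81 mm ahead of mid-length; at the tool's end. When sprung out it stands about 21 mm above its clipped height
- wide1_drive (a point): Centre of the white hexagonal drive coupling of wide1, 36 mm long, 30 mm across flats, on the axis 82 mm behind mid-length; a flat faces up when clipped, 15 mm above this point. When sprung out it is about 11 mm below its clipped height
- wide2_mid (a point): Mid-length of the axis (point x, +x to the head) of a wide-headed tool, to be washed: 200 mm long, about 0.35 kg, centre of mass 9 mm towards the head; steel tube 20 mm thick, 26 mm collar 12 to 18 mm behind mid-length. In the tray its axis is 15 (drive end) to 18 mm (head) above the floor: grip with the finger tips at most 14 mm below the axis.
- wide2_head (a point): Centre of the slotted steel head of wide2, 36 mm thick, 38 mm long, on the axis 81 mm ahead of mid-length; at the tool's end. When sprung out it stands about 21 mm above its clipped height
- wide2_drive (a point): Centre of the white hexagonal drive coupling of wide2, 36 mm long, 30 mm across flats, on the axis 82 mm behind mid-length; a flat faces up when clipped, 15 mm above this point. When sprung out it is about 11 mm below its clipped height
- slim1_mid (a point): Mid-length of the axis (point x, +x to the tip) of a slim tool, to be left clipped: 200 mm long, like the wide ones but the 20 mm tube runs plain to its tip
- slim1_head (a point): Point on the axis of slim1, 81 mm ahead of mid-length, near the tip
- slim2_mid (a point): Mid-length of the axis (point x, +x to the tip) of a slim tool, to be left clipped: 200 mm long, like the wide ones but the 20 mm tube runs plain to its tip
- slim2_head (a point): Point on the axis of slim2, 81 mm ahead of mid-length, near the tip
- tray_floor (a point): Centre of the inner floor (4 mm above the bench) of a fixed open stainless tray, 280 mm (x, its length) by 210 mm (y) by 32 mm high, walls 4 mm; room for both tools side by side along x; rack and tray may change sides
- beaker: Small glass beaker, 52 mm wide, 72 mm high, standing between rack and tray: bystander, origin under its centre
- jug: Clear plastic measuring jug, 96 mm wide plus its handle, 125 mm high, standing beyond rack and tray: bystander, origin under its centre
Not all that is in view belongs to the job. Leave any brown look-alike of the part that bears wide2_mid alone.

How it is judged:
By the outcome, as a careful person would: the job done as asked, in the order asked, and still so for the second after the job is handed in, with the robot touching nothing.
It also fails if it takes over 72 s, if anything falls off the work surface, if the arm or the gripper's body presses on something with over 40 N, if the wrist force passes 120 N, or if a joint passes its speed limit or range.

## Working session

There is one attempt and no reset: what is moved stays moved. The work goes in short steps, each a Python script; the robot and the scene stay as the last script left them, time stands still between calls to the robot, and variables do not carry over. Pictures are saved under pics/ and viewed, at most 10 in all, crops included, and the job is handed in when it is done.

```bash
mkdir -p pics; ls; python3 - <<'E'
from bench import env,jaws,kinematics,sensors,cams
import cv2,numpy as np
for n in("side","top"):
    c=cams.capture(n); cv2.imwrite(f"pics/{n}0.png",c["frame"][:,:,::-1]); print(n,c["intrinsics"].round(1).tolist(),c["T"].round(3).tolist())
s=sensors.sense();print(s["t"],s["position"],s["orientation"],s["contact_force"])
E
```

```text
pics
side [[460.7, 0.0, 282.6], [0.0, 460.7, 210.2], [0.0, 0.0, 1.0]] [[0.98, -0.111, 0.164, 0.382], [-0.198, -0.512, 0.836, -0.822], [-0.008, -0.852, -0.524, 0.559], [0.0, 0.0, 0.0, 1.0]]
top [[479.8, 0.0, 278.0], [0.0, 479.8, 210.7], [0.0, 0.0, 1.0]] [[0.023, -0.997, 0.076, 0.465], [-1.0, -0.024, -0.018, -0.01], [0.019, -0.076, -0.997, 1.052], [0.0, 0.0, 0.0, 1.0]]
0.1 [0.15984427 0.60386107 0.22184346] [-6.25365365e-05  1.29036312e-01  9.91639671e-01 -6.24043103e-04] [-0.41821126  0.76169725  0.20905012]
```

View pics/top0.png

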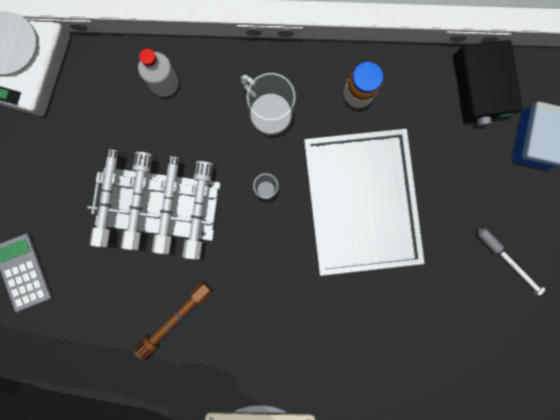

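View pics/side0.png

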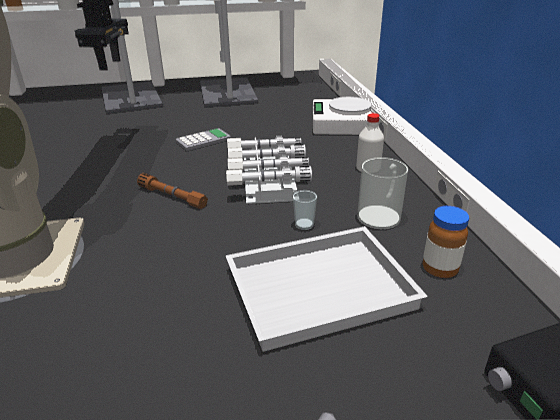

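Top view: the tools run robot-side drive ends (white, rows ~235-250) to heads (rows ~155-170). Left to right, the heads are slim (111,155), wide (142,160), slim (173,160) and wide (203,170). The brown look-alike is at (172,320) and stays put. The beaker is at (265,187), the jug at (271,105) and the tray at about (364,202). I'll take close crops next.

```bash
python3 - <<'E'
import cv2
a=cv2.imread("pics/top0.png")[140:265,80:230]; cv2.imwrite("pics/c1.png",cv2.resize(a,None,fx=4.8,fy=4.8,interpolation=cv2.INTER_CUBIC)) 
a=cv2.imread("pics/side0.png")[125:210,215:325]; cv2.imwrite("pics/c2.png",cv2.resize(a,None,fx=7,fy=7,interpolation=cv2.INTER_CUBIC)) 
E
```

```text
(no output)
```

View pics/c1.png

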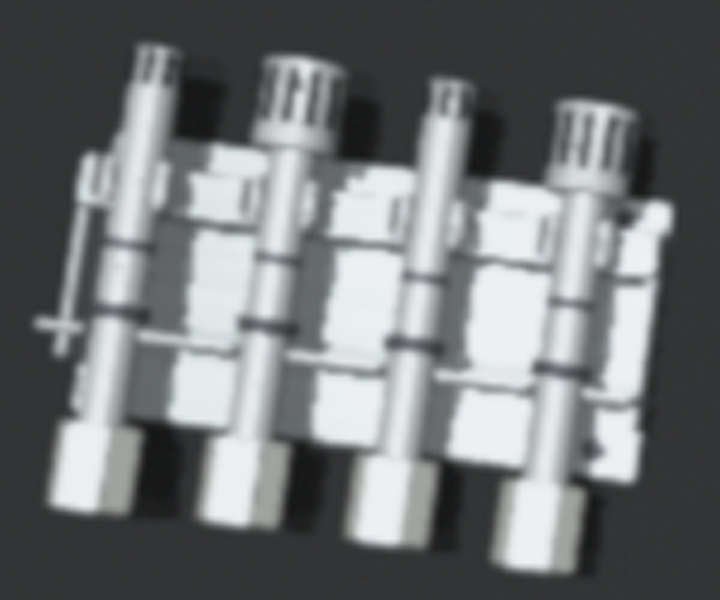

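View pics/c2.png

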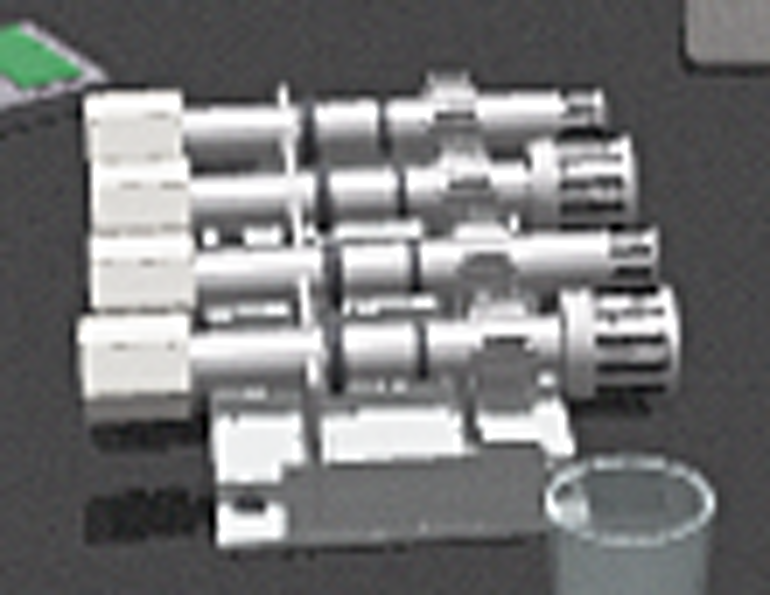

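Both crops confirm that the wide tools are the second from left ("A") and the rightmost ("B", nearest the tray), with the two slim ones at first and third. In the top crop, A runs from head (297,102) to drive (243,482), and B from head (593,148) to drive (539,527). In the side crop, B runs from head (622,342) to drive (136,366), and A from head (583,180) to drive (140,205).

```bash
cat > h.py <<'E'
from bench import env,jaws,kinematics,sensors,cams,job_done
import cv2,numpy as np
from scipy.spatial.transform import Rotation as R
def ray(K,T,p):
    d=T[:3,:3]@np.linalg.solve(K,[*p,1.]); return T[:3,3],d/np.linalg.norm(d)
def tri(r1,r2):
    A=[np.eye(3)-np.outer(d,d) for _,d in(r1,r2)]
    X=np.linalg.solve(A[0]+A[1],A[0]@r1[0]+A[1]@r2[0]); return X,[np.linalg.norm(a@(X-r[0])) for a,r in zip(A,(r1,r2))]
def plane(r,z): return r[0]+r[1]*(z-r[0][2])/r[1][2]
def quat(yaw): # tool down; tool y (closing) horizontal; yaw = direction of tool x
    c,s=np.cos(yaw),np.sin(yaw)
    q=R.from_matrix(np.array([[c,s,0],[s,-c,0],[0,0,-1]])).as_quat(); return q[[3,0,1,2]]
E
python3 - <<'E'
from h import *
C={n:cams.capture(n) for n in("top","side")}
rt=lambda p:ray(C["top"]["intrinsics"],C["top"]["T"],p); rs=lambda p:ray(C["side"]["intrinsics"],C["side"]["T"],p)
ct=lambda x,y:(x/4.8+80-.4,y/4.8+140-.4); cs=lambda x,y:(x/7+215-.43,y/7+125-.43)
for n,a,b in[("Ah",(297,102),(583,180)),("Ad",(243,482),(140,205)),("Bh",(593,148),(622,342)),("Bd",(539,527),(136,366))]:
    X,e=tri(rt(ct(*a)),rs(cs(*b))); print(n,X.round(4),np.round(e,4),"top@z.056",plane(rt(ct(*a)),.056).round(4))
print("tray top",[plane(rt(p),.036)[:2].round(3) for p in[(305,138),(406,130),(423,262),(320,274)]])
print("tray side",[plane(rs(p),.036)[:2].round(3) for p in[(365,229),(426,296),(263,347),(227,261)]])
print("beaker",plane(rs((304,226)),0).round(3),plane(rt((266,190)),0).round(3),"jug",plane(rt((271,115)),0).round(3),"brown",plane(rt((172,320)),.02).round(3))
E
```

```text
Ah [0.6378 0.259  0.0595] [0.0004 0.0004] top@z.056 [0.6388 0.2599 0.056 ]
Ad [0.4731 0.2749 0.0584] [0.0004 0.0004] top@z.056 [0.4735 0.2756 0.056 ]
Bh [0.6215 0.1308 0.0573] [0.0002 0.0002] top@z.056 [0.622  0.1309 0.056 ]
Bd [0.4572 0.1481 0.0575] [0. 0.] top@z.056 [0.4572 0.1483 0.056 ]
tray top [array([ 0.701, -0.082]), array([ 0.725, -0.3  ]), array([ 0.442, -0.337]), array([ 0.412, -0.119])]
tray side [array([ 0.695, -0.095]), array([ 0.725, -0.305]), array([ 0.443, -0.357]), array([ 0.411, -0.142])]
beaker [ 0.59  -0.006  0.   ] [ 0.591 -0.001  0.   ] jug [ 0.76  -0.008  0.   ] brown [0.307 0.19  0.02 ]
```

```bash
cat >> h.py <<'E'
HD={"A":((.6380,.2593),(.4733,.2751)),"B":((.6217,.1308),(.4572,.1482))}; ZA=.057
def axis(n):
    h,d=map(np.array,HD[n]); u=(h-d)/np.linalg.norm(h-d); return (h*82+d*81)/163,u   # mid, unit to head
def st(tag=""):
    s=sensors.sense(); print(tag,"t%.1f"%s["t"],"p",s["position"].round(4),"F",s["contact_force"].round(1),"w%.4f g%.1f"%(s["width"],s["gripper_force"])); return s
def press(n):
    m,u=axis(n); p=m-u*.087; q=quat(np.arctan2(u[1],u[0])+np.pi); z=ZA+.015
    P=lambda dz:[*p,z+dz]
    if sensors.sense()["width"]>.005: jaws.move_gripper(0.)
    env.movep(P(.06),q); env.move_linear(P(.010),speed=.15); f0=st("above")["contact_force"][2]
    for dz in(0,-.006,-.012,-.018,-.021):
        env.move_linear(P(dz),speed=.03); s=st("press %.3f"%dz)
        if abs(s["contact_force"][2]-f0)>45: print("STOP");break
    env.pause(.2); env.move_linear(P(-.006),speed=.012); st("eased"); env.move_linear(P(.004),speed=.02); st("eased"); env.move_linear(P(.09),speed=.2)
E
python3 - <<'E'
from h import *
for n in"AB":
    m,u=axis(n);yaw=np.arctan2(u[1],u[0]);print(n,m,yaw)
    for f in(0,np.pi):print(f,kinematics.solve_ik([*(m-u*.087),.07],quat(yaw+f)))
for f in(0,np.pi):print(kinematics.solve_ik([.57,-.26,.02],quat(.14+f)))
env_ok=True
press("B")
c=cams.capture("side");cv2.imwrite("pics/s1.png",cv2.resize(c["frame"][110:220,215:345,::-1],None,fx=5,fy=5,interpolation=cv2.INTER_CUBIC))
E
```

```text
A [0.55615521 0.26715153] -0.09563932620974308
0 [-1.02882155  0.31580708  0.48248203  1.86999644 -0.17247257  0.99668932
 -2.13899081]
3.141592653589793 [-0.78517333  0.29566396  0.19686708  1.85732451 -0.06799843  0.99505403
  0.91557628]
B [0.5399546  0.13944663] -0.1053832197362446
0 [-0.88303016  0.16545087  0.50963334  2.03824081 -0.09818008  0.9608812
 -1.99905176]
3.141592653589793 [-0.75610543  0.15987833  0.3707684   2.03237773 -0.0704131   0.96119942
  1.11612087]
[-0.18146904  0.62005505  0.71437605  1.68822233 -0.46606281  1.01062518
 -0.73653007]
[-0.30811608  0.70695856  0.91112977  1.69431555 -0.62894248  1.06018755
  2.51975885]
above t4.2 p [0.4535 0.1489 0.0823] F [1.  0.  0.3] w0.0003 g0.0
press 0.000 t4.7 p [0.4534 0.1486 0.072 ] F [-0.6  0.3  0. ] w0.0006 g0.0
press -0.006 t5.0 p [0.4526 0.149  0.0661] F [-5.2  1.6  7.7] w0.0007 g4.2
press -0.012 t5.4 p [0.4533 0.1486 0.0599] F [-1.4  0.7  1.5] w0.0002 g0.8
press -0.018 t5.7 p [0.4532 0.1485 0.0539] F [-5.   0.6  3.1] w0.0004 g2.0
press -0.021 t6.0 p [0.4532 0.1486 0.0509] F [-4.5  0.6  3.4] w0.0000 g2.1
eased t7.6 p [0.4534 0.1486 0.0659] F [-0.5 -0.1  0.3] w0.0005 g0.0
eased t8.2 p [0.4534 0.1486 0.076 ] F [ 0.2  0.1 -0.7] w0.0004 g0.0
```

View pics/s1.png

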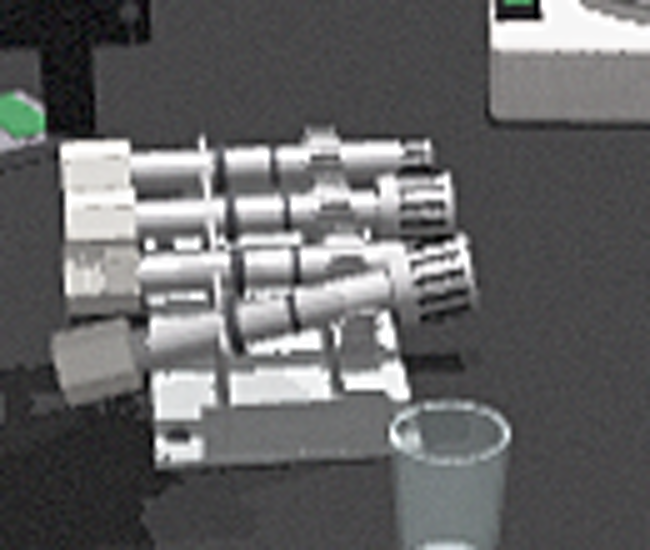

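The wide tool B has sprung up and lies loose head-up, with its head at crop (440,277) and drive at (97,362). The other three tools are still clipped, and the beaker is unmoved. Next I'll measure the tilt, grip along the tilted axis and carry it to the tray.

```bash
cat >> h.py <<'E'
def tq(yaw,t):
    c,s=np.cos(yaw),np.sin(yaw); x=np.array([c*np.cos(t),s*np.cos(t),np.sin(t)]); z=np.array([c*np.sin(t),s*np.sin(t),-np.cos(t)])
    return R.from_matrix(np.c_[x,np.cross(z,x),z]).as_quat()[[3,0,1,2]],z
def measure(n,ph,pd):  # side pixels of head and drive -> along-axis pos, height, in the tool's vertical plane
    c=cams.capture("side"); m,u=axis(n); nrm=np.array([-u[1],u[0],0]); o=[]
    for p in(ph,pd):
        a,d=ray(c["intrinsics"],c["T"],p); X=a+d*(nrm@(np.array([*m,0])-a))/(nrm@d); o+=[[(X[:2]-m)@u,X[2]]]
    o=np.array(o); t=np.arctan2(*(o[0]-o[1])[::-1]); print("head/drive",o.round(4).tolist(),"tilt",t); return o,t
def pick(n,o,t,along=.009):
    m,u=axis(n); yaw=np.arctan2(u[1],u[0]); e=np.array([np.cos(t),np.sin(t)])
    g=(o[0]*82+o[1]*81)/163+e*along; G=np.array([*(m+u*g[0]),g[1]]); q,z=tq(yaw,t); P=G+.012*z
    print("grip axis pt",G.round(4)); 
    env.movep(P-.10*z,q); jaws.move_gripper(.042,30); env.move_linear(P,speed=.12); st("at")
    jaws.move_gripper(0.,30); s=st("gripped"); env.move_linear(P+[0,0,.03],speed=.06); env.move_linear([P[0],P[1],.20],speed=.2); return st("lifted")
E
python3 - <<'E'
from h import *
cr=lambda x,y:(x/5+215-.4,y/5+110-.4)
o,t=measure("B",cr(437,278),cr(97,362))
mid=(o[0]*82+o[1]*81)/163
if .12<t<.28 and abs(mid[1]-.061)<.006 and abs(mid[0])<.008:
    pick("B",o,t)
    c=cams.capture("side");cv2.imwrite("pics/s2.png",c["frame"][:,:,::-1])
E
```

```text
head/drive [[0.0781, 0.0792], [-0.0841, 0.0438]] tilt 0.214896148275183
grip axis pt [0.5462 0.1388 0.0635]
at t13.5 p [0.5491 0.1386 0.0524] F [ 0.6 -0.9 -1.1] w0.0420 g0.0
gripped t14.0 p [0.5488 0.1389 0.052 ] F [-1.4  1.3  1.5] w0.0191 g30.0
lifted t15.4 p [0.548  0.1387 0.1988] F [-0.2 -0.5 -5.1] w0.0189 g30.0
```

```bash
python3 - <<'E'
import cv2,numpy as np
a=cv2.imread("pics/top0.png")[120:284,297:435]; b=cv2.imread("pics/s2.png")[215:365,215:445]
a=cv2.resize(a,None,fx=2.5,fy=2.5,interpolation=cv2.INTER_CUBIC);b=cv2.resize(b,None,fx=1.9,fy=1.9,interpolation=cv2.INTER_CUBIC)
c=np.zeros((600,800,3),np.uint8);c[:a.shape[0],:a.shape[1]]=a;c[:b.shape[0],355:355+b.shape[1]]=b
d=cv2.resize(cv2.imread("pics/s2.png")[60:220,210:440],None,fx=1.9,fy=1.9);c[290:290+d.shape[0],355:355+d.shape[1]]=d
cv2.imwrite("pics/c3.png",c)
E
```

```text
(no output)
```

View pics/c3.png

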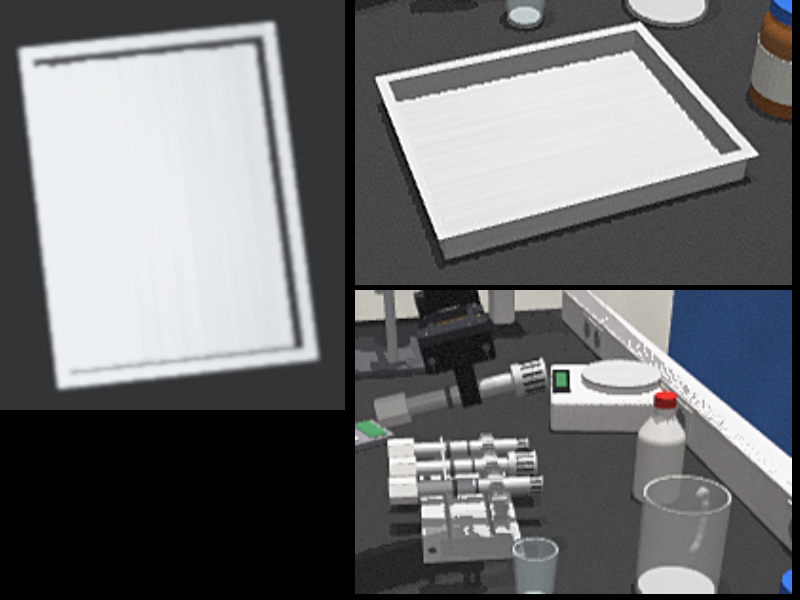

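The tool is held out of the rack and the other three are still clipped. The tray rim corners are, in the top crop, (18,47), (274,22), (319,358) and (58,389), and in the side inset, (285,23), (402,155), (86,240) and (21,80).

```bash
cat >> h.py <<'E'
def place(c,yaw,off,floor,tilt=.018,along=.009):
    e=np.array([np.cos(yaw),np.sin(yaw)]); n=np.array([-e[1],e[0]]); q,z=tq(yaw,tilt); za=floor+.0167+np.sin(tilt)*(along-.0)
    xy=np.array(c)+n*off+e*along
    P=lambda dz:np.array([*xy,za+dz])+.012*z
    env.movep(P(.18),q); env.move_linear(P(.03),speed=.2); f0=st("over")["contact_force"][2]
    for dz in np.arange(.008,-.0051,-.002) if True else ():
        env.move_linear(P(dz),speed=.03); s=sensors.sense()
        if s["contact_force"][2]-f0>2.5: break
    st("down dz %.3f"%dz); env.pause(.2); jaws.move_gripper(.036,10); st("open"); env.pause(.2)
    env.move_linear(P(dz+.05),speed=.08); env.move_linear(P(.2),speed=.3); st("up")
E
python3 - <<'E'
from h import *
T=cams.capture("top");S=cams.capture("side")
a=[(18,47),(274,22),(319,358),(58,389)];b=[(285,23),(402,155),(86,240),(21,80)]
b=[b[3-0] if False else x for x in b]
# order top: far-left, far-right, near-right, near-left ; side: far-left, far-right, near-right, near-left
X=[]
for p,r in zip(a,b):
    x,e=tri(ray(T["intrinsics"],T["T"],(p[0]/2.5+297-.3,p[1]/2.5+120-.3)),ray(S["intrinsics"],S["T"],(r[0]/1.9+215-.25,r[1]/1.9+215-.25))); X.append(x);print(x.round(4),np.round(e,4))
X=np.array(X);c=X.mean(0);d=(X[0]+X[1]-X[2]-X[3])/2;yaw=np.arctan2(d[1],d[0]);print("c",c,"yaw",yaw,"len",np.linalg.norm(d[:2]))
np.save("tray.npy",[c[0],c[1],c[2],yaw])
if abs(c[2]-.036)<.01:
    place(c[:2],yaw,-.045,.004)
    cv2.imwrite("pics/t3.png",cv2.resize(cams.capture("top")["frame"][120:284,80:435,::-1],None,fx=2.2,fy=2.2,interpolation=cv2.INTER_CUBIC))
E
```

```text
[ 0.7009 -0.0801  0.0306] [0.0004 0.0004]
[ 0.7282 -0.3018  0.0322] [0.0008 0.0008]
[ 0.4401 -0.3413  0.0325] [0.0005 0.0005]
[ 0.4094 -0.1198  0.0292] [0.001 0.001]
c [ 0.5696575  -0.21075881  0.03112074] yaw 0.1357669943195317 len 0.29249764916682736
over t17.9 p [ 0.5856 -0.2544  0.0403] F [ 0.2 -0.4 -3.1] w0.0189 g30.0
down dz 0.000 t19.8 p [ 0.5851 -0.2543  0.0102] F [-4.4  4.  10.2] w0.0189 g30.0
open t20.6 p [ 0.5849 -0.2541  0.0088] F [ 0.6 -0.2 -0.5] w0.0362 g0.0
up t22.3 p [ 0.5848 -0.2539  0.2087] F [-1.1  0.4  0.1] w0.0362 g0.0
```

View pics/t3.png

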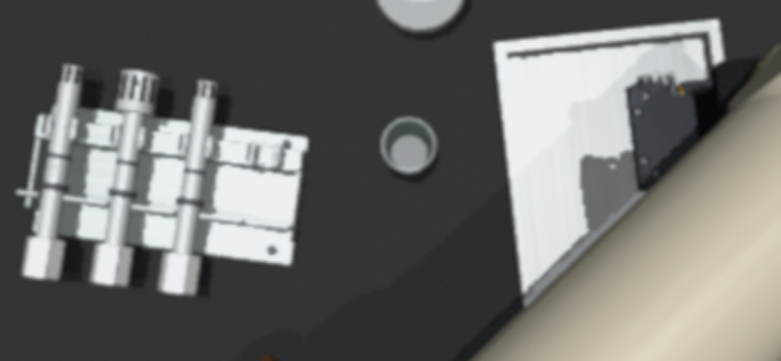

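The rack shows A in the middle of the remaining three, all clipped, and the arm hides the placed tool. Next I'll press A and then photograph everything.

```bash
sed -i 's/u\[0\])+np.pi); z=ZA/u[0])); z=ZA/' h.py; python3 - <<'E'
from h import *
press("A")
c=cams.capture("side")["frame"][:,:,::-1]; t=cams.capture("top")["frame"][:,:,::-1]
o=np.zeros((600,800,3),np.uint8)
a=cv2.resize(c[115:205,215:325],None,fx=4,fy=4,interpolation=cv2.INTER_CUBIC);b=cv2.resize(t[120:284,297:435],None,fx=2,fy=2,interpolation=cv2.INTER_CUBIC);d=cv2.resize(c[215:365,215:445],None,fx=1.5,fy=1.5)
o[:360,:440]=a;o[:328,450:726]=b;o[362:362+225,:345]=d;cv2.imwrite("pics/c4.png",o)
E
```

```text
above t25.6 p [0.4701 0.2748 0.0824] F [ 0.2 -0.8  1. ] w0.0001 g0.0
press 0.000 t26.1 p [0.4695 0.2755 0.072 ] F [ 0.4  0.2 -0.2] w0.0008 g0.0
press -0.006 t26.5 p [0.4686 0.2761 0.0661] F [-7.7  0.8  7.8] w0.0007 g4.5
press -0.012 t26.8 p [0.4691 0.2756 0.0599] F [-3.3  0.9  3.4] w0.0007 g1.8
press -0.018 t27.2 p [0.4695 0.2754 0.054 ] F [-3.8  0.5  2.4] w0.0001 g2.0
press -0.021 t27.4 p [0.4696 0.2754 0.0511] F [-3.   0.2  2.7] w0.0008 g1.8
eased t29.0 p [0.4695 0.2754 0.0659] F [ 0.4  0.6 -0.2] w0.0002 g0.0
eased t29.7 p [0.4695 0.2755 0.076 ] F [-0.1 -0.3 -0. ] w0.0005 g0.0
```

View pics/c4.png

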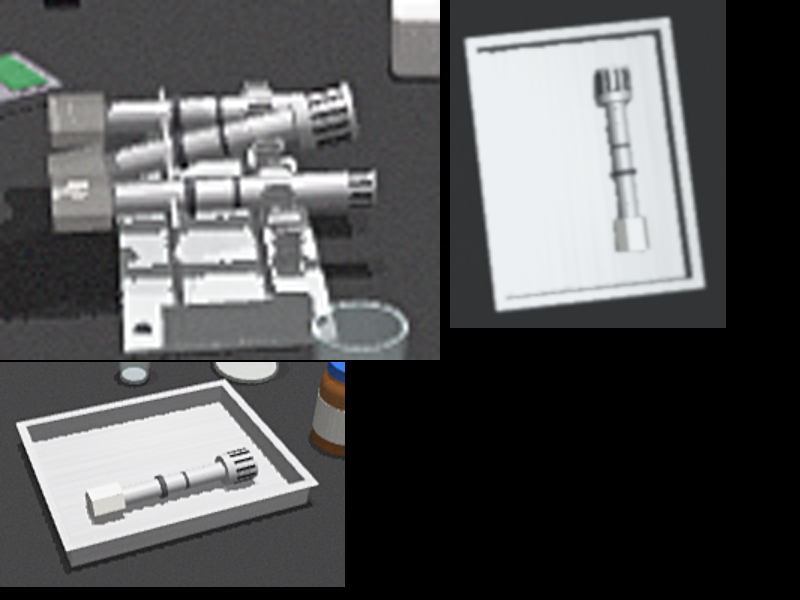

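Tool B lies flat in the tray (top inset, head (613,85) to drive (632,232)). Tool A has sprung up, with its head centre at about (326,117) in the side crop. Its drive end is hidden, so I'll check the head against B's measured geometry.

```bash
python3 - <<'E'
from h import *
o,_=measure("A",(326/4+215-.4,117/4+115-.4),(20/4+215,20))
B=np.array([[.0781,.0792],[-.0841,.0438]])
print("head diff",o[0]-B[0])
if np.abs(o[0]-B[0]).max()<.006:
    pick("A",B,.215)
    s=sensors.sense()
    if .015<s["width"]<.023:
        x,y,_,yaw=np.load("tray.npy"); place((x,y),yaw,.045,.004)
        env.movep([.45,0.05,.3],quat(0)); st("clear")
        c=cams.capture("side")["frame"][:,:,::-1]; t=cams.capture("top")["frame"][:,:,::-1]
        f=np.zeros((600,800,3),np.uint8);f[:390,:520]=cv2.resize(c[100:360,200:460],(520,520))[:390] ;f[:390,530:790]=cv2.resize(t[120:284,297:435],(260,309))[:309].copy() if False else 0
        f[:309,530:790]=cv2.resize(t[120:284,297:435],(260,309)); f[320:560,530:790]=cv2.resize(t[130:270,85:235],(260,240))
        f[:520,:520]=cv2.resize(c[100:360,200:460],(520,520)); cv2.imwrite("pics/c5.png",f)
E
```

```text
head/drive [[0.0769, 0.0777], [-0.0956, 0.3836]] tilt -1.0572058777854307
head diff [-0.00122182 -0.00145722]
grip axis pt [0.5624 0.2666 0.0635]
at t32.8 p [0.5654 0.2665 0.0525] F [-0.1 -1.3  0.5] w0.0419 g0.0
gripped t33.3 p [0.565  0.2664 0.0519] F [-1.8  0.4  1.7] w0.0190 g30.0
lifted t34.7 p [0.5642 0.2662 0.1986] F [-0.3 -0.3 -4.7] w0.0192 g30.0
over t37.2 p [ 0.5735 -0.1652  0.04  ] F [ 1.  -0.6 -3.4] w0.0191 g30.0
down dz 0.000 t39.1 p [ 0.573  -0.1651  0.0097] F [-2.4  0.9  6.1] w0.0195 g30.0
open t39.9 p [ 0.5727 -0.165   0.0088] F [-0.7 -1.2  0.2] w0.0365 g0.0
up t41.5 p [ 0.5726 -0.1647  0.2087] F [-0.4  1.1 -0.4] w0.0360 g0.0
clear t42.5 p [0.4498 0.0495 0.299 ] F [ 0.7 -0.2  0.4] w0.0362 g0.0
```

View pics/c5.png

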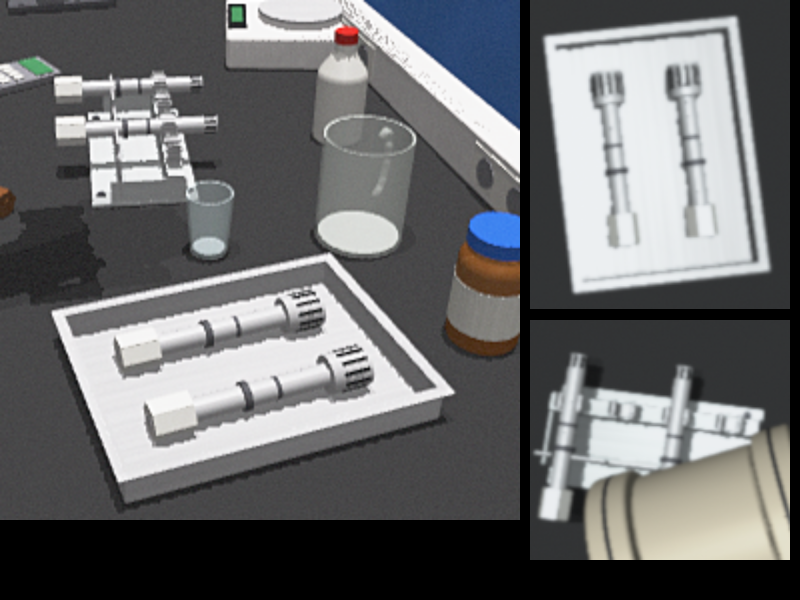

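Both wide tools lie flat in the tray, with heads at (606,85) and (684,80) in the top inset. The slim tools are still clipped, the beaker and jug are standing undisturbed, and the robot is clear.

```bash
python3 -c "
from bench import job_done
print(job_done())"
```

```text
the job is handed in; nothing more can be done
None
```

Both wide-headed tools are out of the rack and lying flat in the tray, done one at a time; the slim tools are still clipped, the beaker and jug undisturbed, and the job is handed in at about 43 s.

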